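# Refit the spindle of a tilted tube rotator

### The arm

A 6-joint arm with a two-finger parallel gripper is mounted at the origin on the work surface. World frame = base frame: x ahead of the robot, y to its left, z up, the work surface at z = 0. Lengths are in m, angles in rad, forces in N, time in s.
With the tool pointing down it reaches from about 0.25 to 0.85 m from the base axis. Payload 12.5 kg.
Tool frame: the origin (TCP) lies between the finger pads, 19 mm behind the fingertips; this is the grasp point; z points along the fingers, y is the line along which they close (so a half turn about z gives the same grasp; the last joint's range is limited). The gripper opens to 93 mm and grips with 3 to 60 N. Pads are 15 mm wide; open, the fingers measure 128 mm over their backs; the gripper's body (75 mm by 188 mm) begins 65 mm behind the grasp point.
Start: joints at [-1.349, 0.351, 1.652, -0, 1.139, -0.085], TCP at [0.166, -0.524, 0.237] pointing down, gripper open.
Joint ranges: [-2.75, 2.75], [-0.79, 2.1], [0.01, 2.65], [-1.57, 4.71], [0.07, 3.14], [-2.87, 2.87]. Speed limits (rad/s): [2.22, 2.22, 2.79, 3.14, 3.14, 3.14].

### API

Orientations are given as a unit quaternion [w, x, y, z].
In Python, from station import r gives the robot as it stands.
- The arm moves only by the tool play_rows, never from a script. Its argument "steps" is a list of rows, each an object with "fingers": the opening, from 0 (shut) to 1 (fully open); "travel": the shift along the tool's x, y, z as a fraction of full scale, a list of three; "dr": the turn, a rotation vector about the tool's x, y, z as a fraction of full scale, a list of three. In form: [{"fingers": fingers, "travel": [dx, dy, dz], "dr": [ax, ay, az]}, ...]. A call has 1 to 12 rows; each row shifts and turns the commanded pose from where the row before left it, along the tool's axes as they then stand; what a row does not reach is not made up. Full scale, the value 1, is 30 cm for a shift and 2 rad for a turn. A row lasts 1/12 s, in which the tool goes at most 41.7 mm and 7.16 degrees, less where a joint would pass 70% of its speed; a pose out of reach is approached as far as the arm can. A call with a number of a shift or a turn outside -1 to 1 is refused whole. A call with a gripper value outside its range is refused whole. The fingers move at their own pace and stop on an object; "grip_force" is the grip in N (left out, the last holds). Time passes only in rows, so rows that do not move let the fingers close. It gives the time, the measured TCP pose, the force, the opening and the grip force at its end, in the units of the state.
- r.observe(): the state, without advancing time (a new reading comes with each control period).
- r.camera(name): name is "scene" or "top"; returns a dict with "img" (384x512x3 uint8, red, green, blue), "mtx" (3x3 intrinsics, pixels), "dist_coeffs" ([k1, k2, p1, p2, k3] as OpenCV has them; the pictures are not rectified), "extrinsics" (4x4, takes a point from world to camera coordinates). Camera axes: x right, y up, looking along -z (the intrinsics and any distortion apply to the point x, -y, -z); pixel columns grow to the right and rows downward; lengths in m; the calibration is good to about 2 mm. A picture is of the moment at which its call begins. There is no depth.
- r.sign_off(): hands the job in; it is judged then, once.
The state is a dict: "clock": time; "q": joint angles; "dq": joint speeds; "joint_efforts": joint torques, N m; "ee_pos": TCP position; "orientation": TCP orientation; "contact_force": force on the tool from outside, world axes, zero at the start; "torque": the same for the moment, N m; "width": opening from 0.0 (shut) to 1.0 (fully open); "finger_force": force on a finger pad.
Only numpy, scipy, OpenCV 4.12 (cv2) and the standard library are available. Lean on these libraries where they do the work, as an engineer would, in place of code of your own. Each camera call takes 0.05 s, during which the arm holds its last target. There are 200 camera calls.

### The job

The rotator's spindle has been washed and stands in the white drying rack: it is the rod with the tall cylindrical grip. Take it out, thread it down the slope through both bearing plates of the tilted rotator (and the tube wheel between them) until its collar lies flat on the upper plate, then slide the forked keeper fully home over the collar, so the spindle cannot come out. Leave the other two rods in the rack.

Things in the scene. Friction and masses are not known exactly. Their poses are not given: they have to be found in the camera images.
- spindle: Steel spindle, 167 mm long, 0.12 to 0.25 kg, round (yaw of no account). Origin at the tip, z along its axis to the grip. From the tip: nose tapering from 5 to 12 mm over 14 mm; 12 mm shaft to 105; collar 32 mm wide, 105 to 113; 12 mm neck to 129; black grip, a 26 mm cylinder, 129 to 167. Hangs upright in a rack hole: free after 105 mm of lift, clear of other heads after 155.
- collar (a point): Centre of the underside of the spindle's collar (105 mm from the tip). When home it lies on the upper bearing plate, at the origin of head; the grip is then at z 24 to 62 mm of the head and the tip 21 mm below the lower plate.
- grip (a point): Middle of the spindle's cylindrical grip (148 mm from the tip).
- rack: White drying rack, fixed; 200 mm long in its y, 70 mm deep (foot 90), top face at 125 mm. Origin at the centre of its underside. Three 18 mm holes in the top at y = -60, 0, 60 mm hold three rods alike but for their heads. Which rod stands where varies; so does which side of the bench the rack and the rotator stand on.
- ball_rod: Another rod in the rack: same shaft and collar, but a black ball of 28 mm for a head. To be left. Origin at its tip, z up its axis.
- disc_rod: Another rod in the rack: same shaft and collar, but a flat black disc, 42 mm in diameter and 7 mm thick, for a head. To be left. Origin at its tip, z up its axis.
- head: Tilted head of the tube rotator, fixed. Origin: centre of the upper bore on the upper plate's top, 135 mm above the bench. z: common axis of both 15.5 mm bores, up and out, leaning 32 degrees from vertical, to the robot's left; x: up the plate's slope; y: level, along the keeper's track, away from the robot (yaw -1.9 to -1.25). Upper plate: z -12 to 0, x -36 to 36, y -36 to 120 mm.
- bore_low (a point): Centre of the lower bore's upper mouth, on the bores' axis, 72 mm below the upper mouth (lower plate: 12 mm thick, 72 mm square; all mouths have 3 mm chamfers). On it lies a white tube wheel, 66 mm wide, 12 mm thick, with a 28 mm opening, turning freely. Two sloping posts at x 41 to 53 mm of the head join the plates and end level with the upper one.
- keeper (a joint): Keeper, a steel fork sliding on the upper plate towards -y of the head: 0 fully open, 0.050 m fully home. Starts open (0 to 0.012). Needs about 2 N and stays where left. The fork lies at z 11 to 16 mm of the head, just above the collar's place; its 22 mm slot straddles the spindle's neck. It cannot close unless the collar is down.
- keeper_tab (a point): Middle of the top of the keeper's black upright tab, at z 48 mm of the head (its foot is at 16 mm; pinch it with the TCP at z 36 to 40 mm). The tab is 16 mm wide along the head's x and 12 mm along y; its centre is at y 98 mm when fully open, 48 mm when home.

How it is judged:
By the outcome, as a careful person would: the job done as asked, in the order asked, and still so for the second after the job is handed in, with the robot touching nothing.
It also fails if it takes over 64 s, if anything falls off the work surface, if the arm or the gripper's body presses on something with over 40 N, if the wrist force passes 120 N, or if a joint passes its speed limit or range.

## Working session

There is one attempt and no reset: what is moved stays moved. The work goes in short steps, Python scripts to look and compute and a tool call to move; the robot and the scene stay as the last step left them, time stands still between calls to the robot, and variables do not carry over. Pictures are saved under pics/ and viewed, at most 10 in all, crops included, and the job is handed in when it is done.

Besides the shell and the picture viewer there is one more tool, called after "Call:" by a JSON object that holds its "fn" and its "kwargs", one argument or row to a line. play_rows: Moves the arm, as the interface text tells. Its arguments: {"type":"object","properties":{"steps":{"type":"array"},"grip_force":{"type":"number"}},"required":["steps"]}

```bash
mkdir -p pics; ls; python3 - <<'E'
from station import r
import cv2,numpy as np
o=r.observe(); print({k:np.round(v,3) for k,v in o.items()})
for n in("scene","top"):
    c=r.camera(n); cv2.imwrite(f"pics/{n}0.png",c["img"][:,:,::-1]); np.savez(f"{n}0.npz",**c)
    print(n,np.round(c["mtx"],1).tolist(),c["dist_coeffs"],np.round(c["extrinsics"],3).tolist())
E
```

```text
pics
{'clock': np.float64(0.0), 'q': array([-1.349,  0.351,  1.652, -0.   ,  1.139, -0.085]), 'dq': array([-0.001,  0.002,  0.001, -0.   ,  0.   , -0.001]), 'joint_efforts': array([ 1.0000e-03, -4.9732e+01, -2.8526e+01,  7.0000e-02,  2.6000e-02,
       -0.0000e+00]), 'ee_pos': array([ 0.166, -0.524,  0.237]), 'orientation': array([-0.001,  0.988,  0.153, -0.   ]), 'contact_force': array([ 0.871, -0.268, -0.412]), 'torque': array([-0.038,  0.053,  0.001]), 'finger_force': np.float64(0.0), 'width': np.float64(1.001)}
scene [[444.4, 0.0, 252.3], [0.0, 444.4, 194.8], [0.0, 0.0, 1.0]] [-0.00962074  0.          0.          0.          0.        ] [[-0.793, 0.609, -0.021, 0.449], [-0.431, -0.535, 0.726, 0.172], [0.431, 0.585, 0.687, -1.381], [0.0, 0.0, 0.0, 1.0]]
top [[365.8, 0.0, 253.4], [0.0, 365.8, 199.3], [0.0, 0.0, 1.0]] [-0.02907326  0.          0.          0.          0.        ] [[0.002, -1.0, -0.025, 0.031], [0.989, -0.002, 0.146, -0.574], [-0.146, -0.025, 0.989, -0.857], [0.0, 0.0, 0.0, 1.0]]
```

View pics/scene0.png

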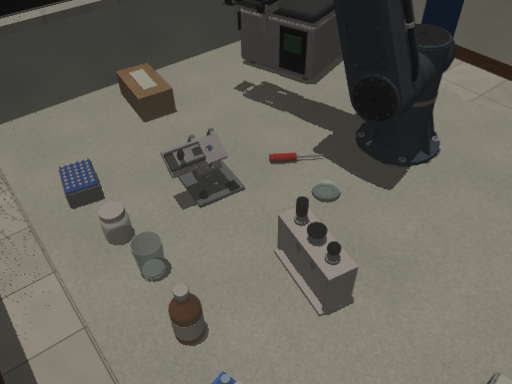

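View pics/top0.png

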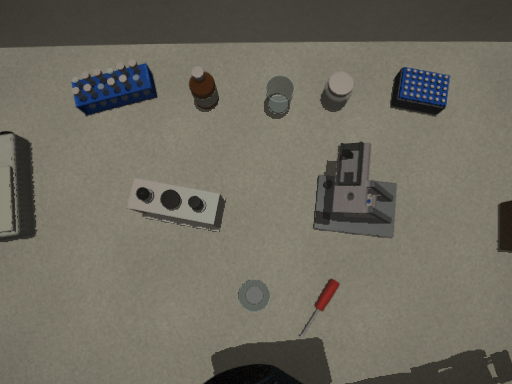

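The rack is at left (+y): the spindle's cylinder is at scene (302,207) / top (196,204), with the disc in the middle and the ball at the far end. The rotator is on the right, at scene (203,165) / top (352,195). Next I'll zoom in.

```bash
python3 - <<'E'
import cv2,numpy as np
s=cv2.imread("pics/scene0.png");t=cv2.imread("pics/top0.png")
def crop(i,x,y,w,h): 
    c=cv2.resize(i[y:y+h,x:x+w],(400,300),interpolation=cv2.INTER_CUBIC); return cv2.convertScaleAbs(c,alpha=1.6,beta=10)
a=np.vstack([np.hstack([crop(s,155,125,100,75),crop(s,270,190,100,75)]),np.hstack([crop(t,300,140,120,90),crop(t,120,160,120,90)])])
cv2.imwrite("pics/crops.png",a)
E
```

```text
(no output)
```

View pics/crops.png

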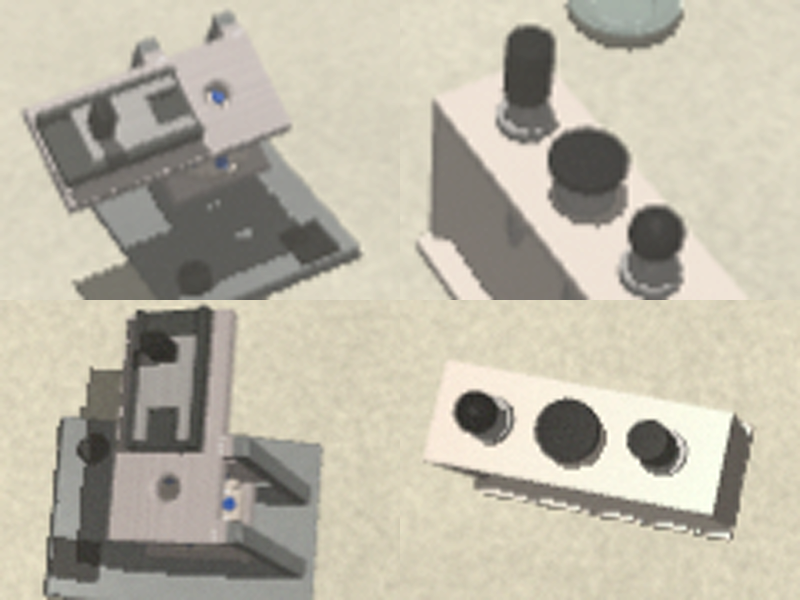

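The crops show the upper-plate bore at about scene (209.5,148.7) / top (350.4,196.1). They also show the plate corners and the open keeper with its dark tab. Next I'll triangulate these points.

```bash
cat > h.py <<'E'
import numpy as np,cv2
from scipy.spatial.transform import Rotation as R
def ray(c,uv):
    x,y=cv2.undistortPoints(np.array([[uv]],float),c["mtx"],c["dist_coeffs"])[0,0]
    E=c["extrinsics"];d=E[:3,:3].T@np.array([x,-y,-1]);return -E[:3,:3].T@E[:3,3],d/np.linalg.norm(d)
def tri(a,ua,b,ub):
    o1,d1=ray(a,ua);o2,d2=ray(b,ub)
    s=np.linalg.lstsq(np.c_[d1,-d2],o2-o1,rcond=None)[0];p,q=o1+s[0]*d1,o2+s[1]*d2
    return (p+q)/2,np.linalg.norm(p-q)
def proj(c,P):
    E=c["extrinsics"];p=(E[:3,:3]@np.atleast_2d(P).T).T+E[:3,3];p=p*[1,-1,-1]
    return cv2.projectPoints(p,np.zeros(3),np.zeros(3),c["mtx"],c["dist_coeffs"])[0][:,0]
def hmat(yaw,t=np.radians(32)):
    # columns x (up slope), y (level), z ; yaw = heading of horizontal part of x
    return (R.from_euler('z',yaw)*R.from_euler('y',-t)).as_matrix()
def blob(img,box,thr):
    x,y,w,h=box;g=cv2.cvtColor(img,cv2.COLOR_RGB2GRAY)[y:y+h,x:x+w]
    n,l,st,ce=cv2.connectedComponentsWithStats((g<thr).astype(np.uint8));i=1+np.argmax(st[1:,4])
    return ce[i]+[x,y],st[i]+[x,y,0,0,0]
def pose(r):
    o=r.observe();w,x,y,z=o["orientation"];return np.array(o["ee_pos"]),R.from_quat([x,y,z,w]),o
def plan(r,P,Rt):
    """turn first in place, then shift in turned tool axes; fractions of full scale"""
    p,q,o=pose(r);rv=(q.inv()*R.from_matrix(Rt)).as_rotvec()
    print("t %.2f"%o["clock"],"dr total",np.round(rv/2,4),"travel total after turn",np.round(Rt.T@(P-p)/.3,4),"before",np.round(q.inv().apply(P-p)/.3,4))
E
python3 - <<'E'
from h import *
from scipy.optimize import least_squares
s=dict(np.load("scene0.npz"));t=dict(np.load("top0.npz"))
for thr in(50,60):
    a,sa=blob(s["img"],(294,193,16,26),thr);b,sb=blob(t["img"],(185,192,25,22),thr);print(a,sa,b,sb,tri(s,a,t,b))
cs=lambda x,y:np.array([155+x/4-.5,125+y/4-.5]); ct=lambda x,y:np.array([300+x*.3-.5,140+(y-300)*.3-.5])
print("bore",tri(s,cs(218,95),t,ct(168,487)))
print("low",tri(s,cs(222,163),t,ct(229,504)))
S={(36,-36):cs(237,32),(-36,-36):cs(290,128),(0,0):cs(218,95),(36,120):cs(25,110)}
T={(36,-36):ct(222,541),(-36,-36):ct(108,541),(0,0):ct(168,487),(36,120):ct(237,312),(-36,120):ct(131,311)}
def res(v):
    M=hmat(v[3]);e=[]
    for c,D in((s,S),(t,T)):
        for k,uv in D.items(): e+=list(proj(c,v[:3]+M@np.array([*k,0])/1e3)[0]-uv)
    return np.array(e)
f=least_squares(res,[.5,-.25,.135,-1.57],loss='soft_l1');print("head",f.x,np.round(f.fun.reshape(-1,2) if f.fun.size%2==0 else 0,1).tolist())
M=hmat(f.x[3]);print(M.round(3).tolist())
for c,n in((s,'s'),(t,'t')):print(n,proj(c,f.x[:3]+np.array([[0,98,48],[0,86,48],[0,0,-72]])/1e3@M.T).round(1).tolist())
print("tab",tri(s,cs(100,100),t,ct(157,342)))
E
```

```text
[301.56716418 206.52736318] [296 197  12  20 201] [195.44516129 203.        ] [188 196  15  15 155] (array([0.54776728, 0.15182788, 0.16576635]), np.float64(0.0006576800989027393))
[301.56540084 207.62869198] [296 197  12  22 237] [195.68604651 203.51162791] [188 196  16  16 172] (array([0.54728497, 0.15183653, 0.1621529 ]), np.float64(0.0003169254635538857))
bore (array([ 0.56731113, -0.18215507,  0.13219498]), np.float64(0.0035107109328714344))
low (array([ 0.557013  , -0.23599225,  0.0410358 ]), np.float64(0.03640476527600523))
head [ 0.56816496 -0.18312024  0.13054914 -1.69180539] [[0.6, -0.2], [-0.9, -0.6], [-1.1, 0.3], [-1.7, -0.2], [-1.6, 0.9], [0.8, -0.4], [-0.3, 0.3], [-0.6, -0.3], [0.0, 1.9]]
[[-0.102, 0.993, 0.064], [-0.842, -0.121, 0.526], [0.53, -0.0, 0.848]]
s [[174.8, 153.8], [179.4, 152.2], [203.7, 159.1]]
t [[346.0, 146.7], [345.6, 152.1], [359.6, 201.8]]
tab (array([ 0.65466282, -0.16893192,  0.17797955]), np.float64(0.00013997006645645544))
```

```bash
python3 - <<'E'
from h import *
from station import r
y=np.array([np.cos(-.186),np.sin(-.186),0]);z=np.array([0,0,-1.]);M=np.c_[np.cross(y,z),y,z]
plan(r,np.array([.5475,.152,.28]),M)
E
```

```text
t 0.10 dr total [-4.00e-04 -3.00e-04 -5.39e-01] travel total after turn [ 2.4497  0.8328 -0.1434] before [ 1.8926 -1.7645 -0.1415]
```

Call:
{"fn": "play_rows", "kwargs": {
  "steps": [
    {"fingers":0.6,"travel":[0.08,-0.075,-0.016],"dr":[0,0,-0.06]},
    {"fingers":0.6,"travel":[0.08,-0.075,-0.016],"dr":[0,0,-0.06]},
    {"fingers":0.6,"travel":[0.08,-0.06,-0.016],"dr":[0,0,-0.06]},
    {"fingers":0.6,"travel":[0.09,-0.045,-0.016],"dr":[0,0,-0.06]},
    {"fingers":0.6,"travel":[0.1,-0.03,-0.016],"dr":[0,0,-0.06]},
    {"fingers":0.6,"travel":[0.1,-0.02,-0.016],"dr":[0,0,-0.06]},
    {"fingers":0.6,"travel":[0.1,0,-0.016],"dr":[0,0,-0.06]},
    {"fingers":0.6,"travel":[0.1,0.01,-0.016],"dr":[0,0,-0.06]},
    {"fingers":0.6,"travel":[0.1,0.02,-0.016],"dr":[0,0,-0.06]}
  ]
}}

```text
clock: 0.85
ee_pos: [0.293, -0.2751, 0.2807]
orientation: [-0.0, 0.767, 0.641, 0.0]
contact_force: [-0.8, -0.5, -1.0]
width: 0.6
finger_force: 0.0
```

```bash
cat > rk.py <<'E'
from h import *
from station import r
import sys
y=np.array([np.cos(-.186),np.sin(-.186),0]);z=np.array([0,0,-1.]);M=np.c_[np.cross(y,z),y,z]
plan(r,np.array([.5475,.152,float(sys.argv[1])]),M)
print(pose(r)[0])
E
python3 rk.py .28
```

```text
t 0.85 dr total [-0.0001 -0.0001  0.0038] travel total after turn [1.556  0.5705 0.0025] before [1.5516 0.5824 0.0026]
[ 0.29297917 -0.27509343  0.2807377 ]
```

Call:
{"fn": "play_rows", "kwargs": {
  "steps": [
    {"fingers":0.6,"travel":[0.129,0.0485,0],"dr":[0,0,0.0038]},
    {"fingers":0.6,"travel":[0.129,0.0475,0],"dr":[0,0,0]},
    {"fingers":0.6,"travel":[0.129,0.0475,0],"dr":[0,0,0]},
    {"fingers":0.6,"travel":[0.129,0.0475,0],"dr":[0,0,0]},
    {"fingers":0.6,"travel":[0.129,0.0475,0],"dr":[0,0,0]},
    {"fingers":0.6,"travel":[0.129,0.0475,0],"dr":[0,0,0]},
    {"fingers":0.6,"travel":[0.129,0.0475,0],"dr":[0,0,0]},
    {"fingers":0.6,"travel":[0.129,0.0475,0],"dr":[0,0,0]},
    {"fingers":0.6,"travel":[0.129,0.0475,0],"dr":[0,0,0]},
    {"fingers":0.6,"travel":[0.129,0.0475,0],"dr":[0,0,0]},
    {"fingers":0.6,"travel":[0.129,0.0475,0],"dr":[0,0,0]},
    {"fingers":0.6,"travel":[0.129,0.0475,0],"dr":[0,0,0]}
  ]
}}

```text
clock: 1.85
ee_pos: [0.5495, 0.1491, 0.2803]
orientation: [-0.0, 0.771, 0.636, -0.0]
contact_force: [0.6, 0.1, -0.4]
width: 0.604
finger_force: 0.0
```

```bash
python3 rk.py .168
```

```text
t 1.85 dr total [-0.0002  0.0001 -0.0026] travel total after turn [ 0.0084 -0.0082  0.3744] before [ 0.0084 -0.0081  0.3744]
[0.54945875 0.1490811  0.28030709]
```

Call:
{"fn": "play_rows", "kwargs": {
  "steps": [
    {"fingers":0.6,"travel":[0.006,-0.008,0.02],"dr":[0,0,0]},
    {"fingers":0.6,"travel":[0,0,0.07],"dr":[0,0,0]},
    {"fingers":0.6,"travel":[0,0,0.07],"dr":[0,0,0]},
    {"fingers":0.6,"travel":[0,0,0.07],"dr":[0,0,0]},
    {"fingers":0.6,"travel":[0,0,0.06],"dr":[0,0,0]},
    {"fingers":0.6,"travel":[0,0,0.05],"dr":[0,0,0]},
    {"fingers":0.6,"travel":[0,0,0.03],"dr":[0,0,0]},
    {"fingers":0.6,"travel":[0,0,0],"dr":[0,0,0]}
  ]
}}

```text
clock: 2.52
ee_pos: [0.5459, 0.1488, 0.1677]
orientation: [-0.001, 0.772, 0.636, -0.002]
contact_force: [0.3, 0.2, -1.2]
width: 0.604
finger_force: 0.0
```

```bash
python3 rk.py .168;python3 - <<'E'
from station import r
import cv2,numpy as np
a=[cv2.resize(r.camera(n)["img"][y:y+90,x:x+120],(400,300))[:,:,::-1] for n,x,y in(("scene",250,160),("top",120,150))]
cv2.imwrite("pics/g1.png",cv2.convertScaleAbs(np.hstack(a),alpha=1.6))
E
```

```text
t 2.52 dr total [-0.0016  0.0006 -0.0029] travel total after turn [ 0.0113  0.0032 -0.0009] before [ 0.0113  0.0032 -0.001 ]
[0.54591908 0.14883924 0.16771694]
```

View pics/g1.png

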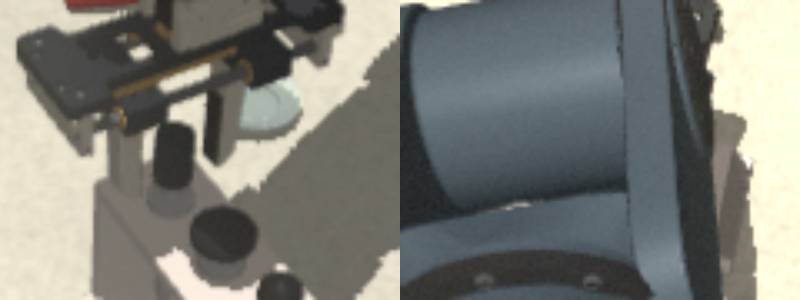

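The scene view shows the fingers straddling the cylinder at crop (175,155). The top view is blocked by the arm. I'll make the small correction and grip.

Call:
{"fn": "play_rows", "kwargs": {
  "steps": [
    {"fingers":0.6,"travel":[0.011,0.003,0],"dr":[0,0,0]},
    {"fingers":0.15,"travel":[0,0,0],"dr":[0,0,0]},
    {"fingers":0.15,"travel":[0,0,0],"dr":[0,0,0]},
    {"fingers":0.15,"travel":[0,0,0],"dr":[0,0,0]},
    {"fingers":0.15,"travel":[0,0,0],"dr":[0,0,0]},
    {"fingers":0.15,"travel":[0,0,0],"dr":[0,0,0]},
    {"fingers":0.15,"travel":[0,0,0],"dr":[0,0,0]}
  ],
  "grip_force": 45
}}

```text
clock: 3.2
ee_pos: [0.5484, 0.1522, 0.1697]
orientation: [-0.0, 0.772, 0.636, 0.0]
contact_force: [-0.3, 0.2, 0.9]
width: 0.274
finger_force: 45.0
```

Call:
{"fn": "play_rows", "kwargs": {
  "steps": [
    {"fingers":0.15,"travel":[0,0,-0.03],"dr":[0,0,0]},
    {"fingers":0.15,"travel":[0,0,-0.06],"dr":[0,0,0]},
    {"fingers":0.15,"travel":[0,0,-0.06],"dr":[0,0,0]},
    {"fingers":0.15,"travel":[0,0,-0.06],"dr":[0,0,0]},
    {"fingers":0.15,"travel":[0,0,-0.06],"dr":[0,0,0]},
    {"fingers":0.15,"travel":[0,0,-0.06],"dr":[0,0,0]},
    {"fingers":0.15,"travel":[0,0,-0.06],"dr":[0,0,0]},
    {"fingers":0.15,"travel":[0,0,-0.06],"dr":[0,0,0]},
    {"fingers":0.15,"travel":[0,0,-0.06],"dr":[0,0,0]},
    {"fingers":0.15,"travel":[0,0,-0.04],"dr":[0,0,0]},
    {"fingers":0.15,"travel":[0,0,-0.02],"dr":[0,0,0]},
    {"fingers":0.15,"travel":[0,0,0],"dr":[0,0,0]}
  ]
}}

```text
clock: 4.2
ee_pos: [0.5487, 0.1523, 0.3421]
orientation: [0.001, 0.772, 0.636, 0.001]
contact_force: [-0.1, -0.8, -2.1]
width: 0.273
finger_force: 45.0
```

```bash
cat > hd.py <<'E'
from h import *
from station import r
import sys
# args: head x,y,z (mm) of TCP target ; close axis 'x' or 'y'
O=np.array([.568,-.1826,.1345]);Hm=hmat(-1.69)
def tool(ax):
    z=-Hm[:,2];y=Hm[:,1] if ax=='y' else Hm[:,0]
    return np.c_[np.cross(y,z),y,z]
if __name__=="__main__":
    P=O+Hm@np.array([float(v) for v in sys.argv[1:4]])/1e3
    p,q,o=pose(r)
    print(np.round(p,4),"head coords",np.round(Hm.T@(p-O)*1e3,1),"target",P.round(4),"F",np.round(o["contact_force"],1),"w",round(float(o["width"]),3),"q",np.round(o["q"],2))
    for ax in sys.argv[4]: plan(r,P,tool(ax))
E
python3 hd.py 0 0 190 xy
```

```text
[0.5487 0.1523 0.3421] head coords [-170.  -59.  351.] target [ 0.58   -0.0826  0.2956] F [-0.1 -0.8 -2.1] w 0.273 q [ 0.19  0.3   1.46 -0.    1.38  0.38]
t 4.20 dr total [-0.224  -0.2098  0.7277] travel total after turn [0.1966 0.5667 0.5367] before [-0.7489  0.2511  0.1548]
t 4.20 dr total [-0.0091 -0.2795 -0.0355] travel total after turn [-0.5667  0.1966  0.5367] before [-0.7489  0.2511  0.1548]
```

Call:
{"fn": "play_rows", "kwargs": {
  "steps": [
    {"fingers":0.15,"travel":[0,0,0],"dr":[-0.002,-0.056,-0.007]},
    {"fingers":0.15,"travel":[0,0,0],"dr":[-0.002,-0.056,-0.007]},
    {"fingers":0.15,"travel":[0,0,0],"dr":[-0.002,-0.056,-0.007]},
    {"fingers":0.15,"travel":[0,0,0],"dr":[-0.002,-0.056,-0.007]},
    {"fingers":0.15,"travel":[0,0,0],"dr":[-0.002,-0.056,-0.007]},
    {"fingers":0.15,"travel":[-0.08,0.028,0.076],"dr":[0,0,0]},
    {"fingers":0.15,"travel":[-0.08,0.028,0.076],"dr":[0,0,0]},
    {"fingers":0.15,"travel":[-0.08,0.028,0.076],"dr":[0,0,0]},
    {"fingers":0.15,"travel":[-0.08,0.028,0.076],"dr":[0,0,0]},
    {"fingers":0.15,"travel":[-0.08,0.028,0.076],"dr":[0,0,0]},
    {"fingers":0.15,"travel":[-0.08,0.028,0.076],"dr":[0,0,0]},
    {"fingers":0.15,"travel":[0,0,0],"dr":[0,0,0]}
  ]
}}

```text
clock: 5.2
ee_pos: [0.5745, -0.0517, 0.2991]
orientation: [0.182, 0.72, 0.637, -0.209]
contact_force: [-0.9, 0.3, -1.7]
width: 0.271
finger_force: 45.0
```

```bash
python3 hd.py 0 0 175 y
```

```text
[ 0.5745 -0.0517  0.2991] head coords [-23.6  -9.1 208.9] target [ 0.579  -0.0905  0.2829] F [-0.9  0.3 -1.7] w 0.271 q [ 0.06  0.42  1.5  -0.56  1.38  0.34]
t 5.20 dr total [-0.0026  0.0015 -0.0008] travel total after turn [-0.0788  0.0304  0.1129] before [-0.0784  0.0311  0.113 ]
```

Call:
{"fn": "play_rows", "kwargs": {
  "steps": [
    {"fingers":0.15,"travel":[-0.04,0.015,0.055],"dr":[-0.0026,0.0015,-0.0008]},
    {"fingers":0.15,"travel":[-0.039,0.015,0.055],"dr":[0,0,0]},
    {"fingers":0.15,"travel":[0,0,0],"dr":[0,0,0]},
    {"fingers":0.15,"travel":[0,0,0],"dr":[0,0,0]},
    {"fingers":0.15,"travel":[0,0,0],"dr":[0,0,0]}
  ]
}}

```text
clock: 5.62
ee_pos: [0.5796, -0.0849, 0.2856]
orientation: [0.184, 0.718, 0.639, -0.204]
contact_force: [-0.2, 0.6, -1.3]
width: 0.271
finger_force: 45.0
```

```bash
python3 hd.py 0 0 175 y; python3 - <<'E'
from station import r
import cv2,numpy as np
a=[]
for n,x,y in(("scene",150,90),("top",290,130)):
    c=r.camera(n);np.savez(n+"1.npz",**c);a.append(cv2.resize(c["img"][y:y+100,x:x+100],(400,400),interpolation=cv2.INTER_CUBIC)[:,:,::-1])
cv2.imwrite("pics/i1.png",cv2.convertScaleAbs(np.hstack(a),alpha=1.6))
E
```

```text
[ 0.5796 -0.0849  0.2856] head coords [-3.400e+00 -1.000e-01  1.803e+02] target [ 0.579  -0.0905  0.2829] F [-0.2  0.6 -1.3] w 0.271 q [ 0.01  0.43  1.51 -0.57  1.32  0.3 ]
t 5.62 dr total [ 0.0021 -0.0008  0.0008] travel total after turn [-0.0113  0.0002  0.0175] before [-0.0113  0.0001  0.0175]
```

View pics/i1.png

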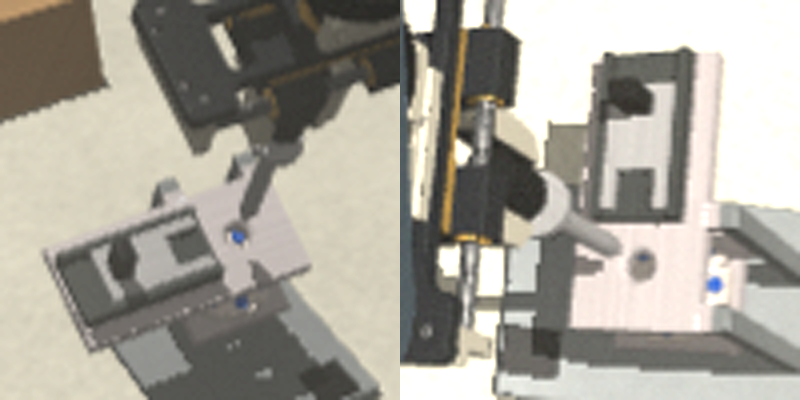

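The picture shows the tilted spindle with its tip at scene crop (245,218) / top crop (617,250). The bore is at (239,236) / (642,263), so they're close to aligned. Next I'll measure the axis offset.

```bash
python3 - <<'E'
from hd import *
s=dict(np.load("scene1.npz"));t=dict(np.load("top1.npz"))
p,q,o=pose(r)
z=q.apply([0,0,1])
tipP=p+.1497*z
for n,c in(("s",s),("t",t)):print(n,"tip",proj(c,tipP).round(2),"mid",proj(c,p+.09*z).round(2),"ext",proj(c,p+.18*z).round(2))
tip,e1=tri(s,(210.75,144),t,(343.75,192));b,e2=tri(s,(209.25,148.5),t,(350,195.25))
print("tip",tip,tipP,e1,"bore",b,e2,"diff head mm",Hm.T@(b-tip)*1e3,"tip err",Hm.T@(tip-tipP)*1e3)
# shaft axis: darker band, per-row/col centre
g=cv2.cvtColor(s["img"],cv2.COLOR_RGB2GRAY);print(g[132:152,203:223])
g=cv2.cvtColor(t["img"],cv2.COLOR_RGB2GRAY);print(g[180:201,332:357])
E
```

```text
s tip [[210.22 143.79]] mid [[214.43 133.47]] ext [[208.23 148.65]]
t tip [[343.34 192.46]] mid [[333.07 186.61]] ext [[348.07 195.15]]
tip [ 0.57123943 -0.1632689   0.15863693] [ 0.57123786 -0.16326059  0.1589025 ] 0.0027078137986526487 bore [ 0.56757789 -0.18195195  0.13186275] 0.005005943711066102 diff head mm [  1.91280618  -1.41374527 -32.76678414] tip err [-0.13389495  0.00255326 -0.22949255]
[[131 132 132 127  81  50  60  97 118 116  88  58  56  55  56  77 121 122
  124 132]
 [132 130 130 116  56  52  60  81 120 115  67  56  56  55  64 105 131 133
  134 133]
 [131 131 127  96  51  55  82 100 120 108  59  56  55  55  71 127 133 134
  134 132]
 [131 129 125  98  81 108 112 118 117  86  57  56  57  56  79 133 133 134
  133 133]
 [128 127 123 117 113 122 120 120 109  66  56  56  56  63 100 129 133 132
  132 132]
 [123 122 121 121 120 120 120 117  89  58  56  55  57  74 116 124 131 132
  132 133]
 [120 120 121 120 120 121 121 115  68  56  57  56  62  98 120 121 127 132
  132 132]
 [121 120 121 121 122 122 120 108  58  57  56  54  68 115 120 121 125 132
  132 130]
 [122 121 122 121 
[... 2508 characters left out ...]
37 124 118 135 151 156 152 124  97  75
   57  63  77 100 148 154 151]
 [ 64  64  78  79  77  79  79  79  97 147 147 149 153 163 144 113 101  86
   76  81  87 101 140 154 151]
 [ 63  66  78  77  77  78  78  78  95 147 149 151 157 160 147 115  94  89
   88  91  87  99 139 153 150]
 [ 62  70  79  79  76  78  80  96 108 147 149 150 154 158 139 115  88  91
   89  90  85  98 143 153 149]
 [ 63  76  95  97  96  97 108 148 149 146 150 151 151 157 152 114  93  90
   89  89  90 121 153 153 151]
 [ 68 102 149 148 149 150 147 149 150 148 149 153 148 154 153 136 108  94
   96 100 107 142 153 153 149]
 [ 73 114 147 149 147 149 148 149 149 147 149 151 149 150 151 142 130 120
  125 138 151 151 153 153 150]]
```

```bash
python3 - <<'E'
from hd import *
s=dict(np.load("scene1.npz"));t=dict(np.load("top1.npz"))
def meas(d): # axis through O+d along head z: scene col at bore row, top row at bore col
    L=lambda c:proj(c,O+Hm@(np.array([*d,0])+np.array([[0,0,0],[0,0,20]]).reshape(2,3)).T.T/1e3 if 0 else np.array([O+Hm@np.array([d[0],d[1],z])/1e3 for z in(0,20)]))
    a=L(s);b=L(t)
    return np.array([a[0,0]+(148.1-a[0,1])*(a[1,0]-a[0,0])/(a[1,1]-a[0,1]), b[0,1]+(350.2-b[0,0])*(b[1,1]-b[0,1])/(b[1,0]-b[0,0])])
m0=meas((0,0));J=np.c_[meas((1,0))-m0,meas((0,1))-m0];print(m0,J)
for e in((.6,0),(.6,.3),(.6,-.3),(1,0)):print(e,np.linalg.solve(J,-np.array(e)))
E
```

```text
[207.66342851 195.96472437] [[-0.29516476 -0.29477899]
 [-0.25258509 -0.4673818 ]]
(0.6, 0) [ 4.41635493 -2.38671128]
(0.6, 0.3) [ 3.0236513  -0.99218505]
(0.6, -0.3) [ 5.80905856 -3.7812375 ]
(1, 0) [ 7.36059155 -3.97785213]
```

Call:
{"fn": "play_rows", "kwargs": {
  "steps": [
    {"fingers":0.15,"travel":[-0.0093,-0.0033,0.01],"dr":[0.0021,-0.0008,0.0008]},
    {"fingers":0.15,"travel":[0,0,0.02],"dr":[0,0,0]},
    {"fingers":0.15,"travel":[0,0,0.02],"dr":[0,0,0]},
    {"fingers":0.15,"travel":[0,0,0.02],"dr":[0,0,0]},
    {"fingers":0.15,"travel":[0,0,0.01],"dr":[0,0,0]},
    {"fingers":0.15,"travel":[0,0,0],"dr":[0,0,0]}
  ]
}}

```text
clock: 6.22
ee_pos: [0.5767, -0.1007, 0.266]
orientation: [0.183, 0.719, 0.638, -0.207]
contact_force: [0.1, -0.3, -1.9]
width: 0.276
finger_force: 45.0
```

```bash
python3 hd.py 0 0 145 y; python3 - <<'E'
from station import r
import cv2,numpy as np
a=[]
for n,x,y in(("scene",185,120),("top",320,165)):
    c=r.camera(n);np.savez(n+"2.npz",**c);a.append(cv2.resize(c["img"][y:y+50,x:x+50],(400,400),interpolation=cv2.INTER_CUBIC)[:,:,::-1])
cv2.imwrite("pics/i2.png",cv2.convertScaleAbs(np.hstack(a),alpha=1.6))
E
```

```text
[ 0.5767 -0.1007  0.266 ] head coords [-1.000e-01 -1.100e+00  1.552e+02] target [ 0.5771 -0.1063  0.2575] F [ 0.1 -0.3 -1.9] w 0.276 q [-0.02  0.44  1.54 -0.58  1.27  0.31]
t 6.22 dr total [-0.0005  0.0002 -0.    ] travel total after turn [-0.0003  0.0038  0.0339] before [-0.0003  0.0038  0.0339]
```

View pics/i2.png

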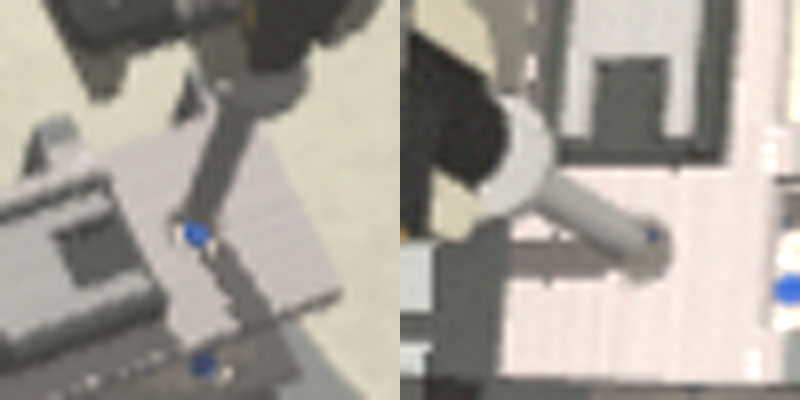

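The tip sits right over the bore mouth in both views: scene (190,225), top (640,245). I'll lower it slowly along the slope.

Call:
{"fn": "play_rows", "kwargs": {
  "steps": [
    {"fingers":0.15,"travel":[0,0,0.02],"dr":[0,0,0]},
    {"fingers":0.15,"travel":[0,0,0.02],"dr":[0,0,0]},
    {"fingers":0.15,"travel":[0,0,0.02],"dr":[0,0,0]},
    {"fingers":0.15,"travel":[0,0,0.02],"dr":[0,0,0]},
    {"fingers":0.15,"travel":[0,0,0],"dr":[0,0,0]}
  ]
}}

```text
clock: 6.73
ee_pos: [0.575, -0.1134, 0.2451]
orientation: [0.183, 0.719, 0.638, -0.207]
contact_force: [0.2, -0.1, -3.8]
width: 0.272
finger_force: 45.0
```

```bash
python3 hd.py 0 0 100 y; python3 -c "
from hd import *
o=pose(r)[2];print(Hm.T@o['contact_force'],Hm.T@o['torque'])"
```

```text
[ 0.575  -0.1134  0.2451] head coords [ -0.4  -1.3 130.7] target [ 0.5743 -0.13    0.2193] F [ 0.2 -0.1 -3.8] w 0.272 q [-0.04  0.46  1.57 -0.6   1.23  0.32]
t 6.73 dr total [-0.0006  0.      0.0001] travel total after turn [-0.0012  0.0042  0.1024] before [-0.0012  0.0043  0.1024]
[-1.9516601   0.2169626  -3.22159407] [ 0.1375617   0.97377055 -0.05309627]
```

Call:
{"fn": "play_rows", "kwargs": {
  "steps": [
    {"fingers":0.15,"travel":[0,0,0.02],"dr":[0,0,0]},
    {"fingers":0.15,"travel":[0,0,0.02],"dr":[0,0,0]},
    {"fingers":0.15,"travel":[0,0,0.02],"dr":[0,0,0]},
    {"fingers":0.15,"travel":[0,0,0.02],"dr":[0,0,0]},
    {"fingers":0.15,"travel":[0,0,0.02],"dr":[0,0,0]},
    {"fingers":0.15,"travel":[0,0,0],"dr":[0,0,0]}
  ]
}}

```text
clock: 7.23
ee_pos: [0.5732, -0.1292, 0.2198]
orientation: [0.183, 0.719, 0.638, -0.207]
contact_force: [0.5, 1.5, -4.6]
width: 0.274
finger_force: 45.0
```

```bash
sed -i 's/^    for ax in/    print("Fh",(Hm.T@o["contact_force"]).round(1),"Th",(Hm.T@o["torque"]).round(2))\n    for ax in/' hd.py; python3 hd.py 0 0 85 y
```

```text
[ 0.5732 -0.1292  0.2198] head coords [ -0.2  -1.2 100.8] target [ 0.5734 -0.1379  0.2066] F [ 0.5  1.5 -4.6] w 0.274 q [-0.07  0.48  1.6  -0.61  1.17  0.33]
Fh [-3.7  0.3 -3.1] Th [ 0.09  1.37 -0.04]
t 7.23 dr total [-0.0004  0.0001  0.0001] travel total after turn [-0.0008  0.0039  0.0526] before [-0.0008  0.0039  0.0526]
```

Call:
{"fn": "play_rows", "kwargs": {
  "steps": [
    {"fingers":0.15,"travel":[0.003,0,0.017],"dr":[0,0,0]},
    {"fingers":0.15,"travel":[0,0,0.017],"dr":[0,0,0]},
    {"fingers":0.15,"travel":[0,0,0.017],"dr":[0,0,0]},
    {"fingers":0.15,"travel":[0,0,0.017],"dr":[0,0,0]},
    {"fingers":0.15,"travel":[0,0,0.01],"dr":[0,0,0]},
    {"fingers":0.15,"travel":[0,0,0],"dr":[0,0,0]}
  ]
}}

```text
clock: 7.73
ee_pos: [0.572, -0.1407, 0.2002]
orientation: [0.183, 0.719, 0.638, -0.206]
contact_force: [1.5, 1.2, -3.0]
width: 0.277
finger_force: 45.0
```

```bash
python3 hd.py 0 0 43 y
```

```text
[ 0.572  -0.1407  0.2002] head coords [-0.8 -1.  78. ] target [ 0.5707 -0.16    0.171 ] F [ 1.5  1.2 -3. ] w 0.277 q [-0.09  0.51  1.62 -0.63  1.12  0.34]
Fh [-2.8  1.3 -1.8] Th [ 0.04  0.9  -0.07]
t 7.73 dr total [-0.0002  0.0003 -0.0001] travel total after turn [-0.0028  0.0034  0.1166] before [-0.0027  0.0035  0.1166]
```

Call:
{"fn": "play_rows", "kwargs": {
  "steps": [
    {"fingers":0.15,"travel":[0,0,0.01],"dr":[0,0,0]},
    {"fingers":0.15,"travel":[0,0,0.01],"dr":[0,0,0]},
    {"fingers":0.15,"travel":[0,0,0.01],"dr":[0,0,0]},
    {"fingers":0.15,"travel":[0,0,0.01],"dr":[0,0,0]},
    {"fingers":0.15,"travel":[0,0,0],"dr":[0,0,0]}
  ]
}}

```text
clock: 8.15
ee_pos: [0.5714, -0.1469, 0.1901]
orientation: [0.183, 0.719, 0.638, -0.206]
contact_force: [0.3, 0.5, -4.3]
width: 0.272
finger_force: 45.0
```

```bash
python3 hd.py 0 0 43 y
```

```text
[ 0.5714 -0.1469  0.1901] head coords [-0.9 -0.9 66.2] target [ 0.5707 -0.16    0.171 ] F [ 0.3  0.5 -4.3] w 0.272 q [-0.1   0.52  1.63 -0.64  1.1   0.35]
Fh [-2.7  0.2 -3.4] Th [ 0.09  0.93 -0.08]
t 8.15 dr total [ 0.0001  0.0002 -0.    ] travel total after turn [-0.003   0.003   0.0773] before [-0.003   0.0029  0.0773]
```

Call:
{"fn": "play_rows", "kwargs": {
  "steps": [
    {"fingers":0.15,"travel":[0,0,0.012],"dr":[0,0,0]},
    {"fingers":0.15,"travel":[0,0,0.012],"dr":[0,0,0]},
    {"fingers":0.15,"travel":[0,0,0.012],"dr":[0,0,0]},
    {"fingers":0.15,"travel":[0,0,0.012],"dr":[0,0,0]},
    {"fingers":0.15,"travel":[0,0,0.005],"dr":[0,0,0]},
    {"fingers":0.15,"travel":[0,0,0],"dr":[0,0,0]}
  ]
}}

```text
clock: 8.65
ee_pos: [0.5704, -0.1552, 0.1767]
orientation: [0.183, 0.719, 0.638, -0.206]
contact_force: [-0.0, 1.4, -5.0]
width: 0.274
finger_force: 45.0
```

```bash
python3 hd.py 0 0 43 y
```

```text
[ 0.5704 -0.1552  0.1767] head coords [-0.9 -0.9 50.4] target [ 0.5707 -0.16    0.171 ] F [-0.   1.4 -5. ] w 0.274 q [-0.11  0.53  1.64 -0.65  1.07  0.36]
Fh [-3.9 -0.2 -3.5] Th [ 0.02  1.04 -0.08]
t 8.65 dr total [-0.      0.0002 -0.0001] travel total after turn [-0.0031  0.003   0.0245] before [-0.0031  0.003   0.0245]
```

Now the last few mm, until it meets the plate.

Call:
{"fn": "play_rows", "kwargs": {
  "steps": [
    {"fingers":0.15,"travel":[0,0,0.005],"dr":[0,0,0]},
    {"fingers":0.15,"travel":[0,0,0.005],"dr":[0,0,0]},
    {"fingers":0.15,"travel":[0,0,0.004],"dr":[0,0,0]},
    {"fingers":0.15,"travel":[0,0,0],"dr":[0,0,0]}
  ]
}}

```text
clock: 8.98
ee_pos: [0.5702, -0.1573, 0.1735]
orientation: [0.183, 0.719, 0.638, -0.206]
contact_force: [-0.4, 2.9, -4.8]
width: 0.274
finger_force: 45.0
```

```bash
python3 hd.py 0 0 43 y
```

```text
[ 0.5702 -0.1573  0.1735] head coords [-0.9 -0.8 46.5] target [ 0.5707 -0.16    0.171 ] F [-0.4  2.9 -4.8] w 0.274 q [-0.12  0.54  1.64 -0.65  1.06  0.36]
Fh [-4.9 -0.7 -2.6] Th [-0.    1.15 -0.03]
t 8.98 dr total [ 0.0002  0.0001 -0.0001] travel total after turn [-0.003   0.0027  0.0117] before [-0.003   0.0027  0.0117]
```

Call:
{"fn": "play_rows", "kwargs": {
  "steps": [
    {"fingers":0.15,"travel":[0,0,0.003],"dr":[0,0,0]},
    {"fingers":0.15,"travel":[0,0,0.003],"dr":[0,0,0]},
    {"fingers":0.15,"travel":[0,0,0],"dr":[0,0,0]}
  ]
}}

```text
clock: 9.23
ee_pos: [0.5703, -0.1573, 0.1733]
orientation: [0.184, 0.719, 0.638, -0.206]
contact_force: [-5.5, 13.6, 9.7]
width: 0.271
finger_force: 45.0
```

```bash
python3 hd.py 0 0 43 y
```

```text
[ 0.5703 -0.1573  0.1733] head coords [-0.9 -0.7 46.4] target [ 0.5707 -0.16    0.171 ] F [-5.5 13.6  9.7] w 0.271 q [-0.12  0.54  1.64 -0.65  1.06  0.36]
Fh [-5.8 -7.  15. ] Th [-1.23  1.38 -0.06]
t 9.23 dr total [ 0.0006  0.     -0.0006] travel total after turn [-0.003   0.0023  0.0113] before [-0.003   0.0023  0.0113]
```

The plate pushes back with about 18 N, so the collar is down. I'll release and withdraw along the axis.

Call:
{"fn": "play_rows", "kwargs": {
  "steps": [
    {"fingers":0.5,"travel":[0,0,-0.003],"dr":[0,0,0]},
    {"fingers":0.5,"travel":[0,0,0],"dr":[0,0,0]},
    {"fingers":0.5,"travel":[0,0,0],"dr":[0,0,0]},
    {"fingers":0.5,"travel":[0,0,0],"dr":[0,0,0]},
    {"fingers":0.5,"travel":[0,0,-0.04],"dr":[0,0,0]},
    {"fingers":0.5,"travel":[0,0,-0.06],"dr":[0,0,0]},
    {"fingers":0.5,"travel":[0,0,-0.08],"dr":[0,0,0]},
    {"fingers":0.5,"travel":[0,0,-0.08],"dr":[0,0,0]},
    {"fingers":0.5,"travel":[0,0,0],"dr":[0,0,0]}
  ]
}}

```text
clock: 9.98
ee_pos: [0.5769, -0.1149, 0.2436]
orientation: [0.186, 0.719, 0.638, -0.204]
contact_force: [0.5, -0.2, 0.4]
width: 0.5
finger_force: 0.0
```

```bash
python3 hd.py 0 95 115 xy; python3 - <<'E'
from station import r
import cv2,numpy as np
a=[]
for n,x,y in(("scene",160,110),("top",310,130)):
    c=r.camera(n);np.savez(n+"3.npz",**c);a.append(cv2.resize(c["img"][y:y+80,x:x+80],(400,400),interpolation=cv2.INTER_CUBIC)[:,:,::-1])
cv2.imwrite("pics/k1.png",cv2.convertScaleAbs(np.hstack(a),alpha=1.6))
E
```

```text
[ 0.5769 -0.1149  0.2436] head coords [-1.000e-01  8.000e-01  1.287e+02] target [ 0.6696 -0.1334  0.232 ] F [ 0.5 -0.2  0.4] w 0.5 q [-0.04  0.46  1.57 -0.6   1.21  0.32]
Fh [0.3 0.5 0.3] Th [0.07 0.16 0.03]
t 9.98 dr total [ 0.0026 -0.0027  0.7842] travel total after turn [0.314  0.0004 0.0457] before [3.000e-04 3.137e-01 4.780e-02]
t 9.98 dr total [ 0.0034 -0.0001 -0.0012] travel total after turn [-0.0004  0.314   0.0457] before [3.000e-04 3.137e-01 4.780e-02]
```

View pics/k1.png

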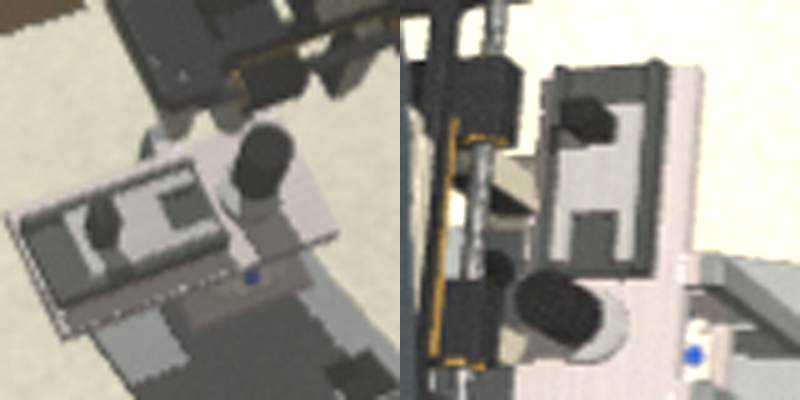

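The grip is seated, with the collar on the plate: scene (265,170) / top (560,305). The keeper is still open, with its tab at about y 86 mm. I'll go above the tab next.

Call:
{"fn": "play_rows", "kwargs": {
  "steps": [
    {"fingers":0.45,"travel":[0,0.07,0.015],"dr":[0.0034,0,-0.0012]},
    {"fingers":0.45,"travel":[0,0.07,0.015],"dr":[0,0,0]},
    {"fingers":0.45,"travel":[0,0.07,0.015],"dr":[0,0,0]},
    {"fingers":0.45,"travel":[0,0.074,0.015],"dr":[0,0,0]},
    {"fingers":0.45,"travel":[0,0,0],"dr":[0,0,0]},
    {"fingers":0.45,"travel":[0,0,0.04],"dr":[0,0,0]},
    {"fingers":0.45,"travel":[0,0,0.04],"dr":[0,0,0]},
    {"fingers":0.45,"travel":[0,0,0],"dr":[0,0,0]},
    {"fingers":0.45,"travel":[0,0,0],"dr":[0,0,0]}
  ]
}}

```text
clock: 10.83
ee_pos: [0.6557, -0.1494, 0.202]
orientation: [0.18, 0.719, 0.638, -0.209]
contact_force: [0.6, 0.3, 0.0]
width: 0.448
finger_force: 0.0
```

```bash
python3 hd.py 0 86 41.5 y; python3 - <<'E'
from station import r
import cv2,numpy as np
a=[]
for n,x,y in(("scene",150,100),("top",310,120)):
    c=r.camera(n);np.savez(n+"4.npz",**c);a.append(cv2.resize(c["img"][y:y+80,x:x+80],(400,400),interpolation=cv2.INTER_CUBIC)[:,:,::-1])
cv2.imwrite("pics/k2.png",cv2.convertScaleAbs(np.hstack(a),alpha=1.6))
E
```

```text
[ 0.6557 -0.1494  0.202 ] head coords [-1.  83.1 80.2] target [ 0.656  -0.171   0.1697] F [0.6 0.3 0. ] w 0.448 q [-0.09  0.65  1.37 -0.6   1.22  0.27]
Fh [-0.3  0.5  0.2] Th [ 0.09  0.23 -0.02]
t 10.83 dr total [-0.0043  0.0002  0.0012] travel total after turn [-0.0033  0.0097  0.1291] before [-0.0033  0.0108  0.129 ]
```

View pics/k2.png

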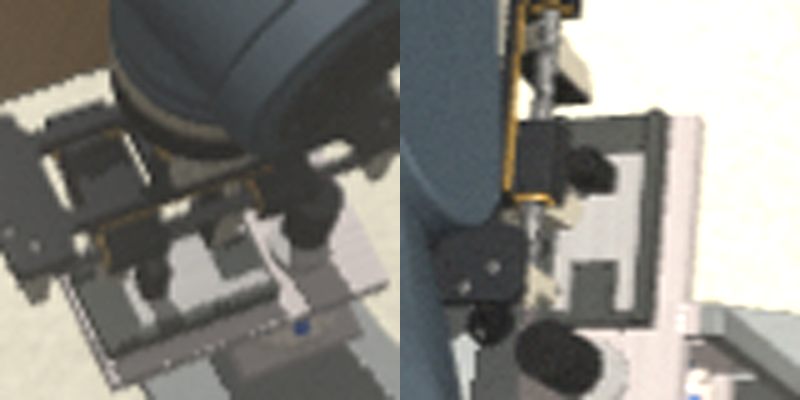

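Call:
{"fn": "play_rows", "kwargs": {
  "steps": [
    {"fingers":0.45,"travel":[-0.003,0.009,0.01],"dr":[-0.004,0,0.001]},
    {"fingers":0.45,"travel":[0,0,0.03],"dr":[0,0,0]},
    {"fingers":0.45,"travel":[0,0,0.03],"dr":[0,0,0]},
    {"fingers":0.45,"travel":[0,0,0.03],"dr":[0,0,0]},
    {"fingers":0.45,"travel":[0,0,0.024],"dr":[0,0,0]},
    {"fingers":0.45,"travel":[0,0,0],"dr":[0,0,0]}
  ]
}}

```text
clock: 11.43
ee_pos: [0.6561, -0.1705, 0.1699]
orientation: [0.183, 0.719, 0.638, -0.207]
contact_force: [-0.1, -0.4, 0.2]
width: 0.448
finger_force: 0.0
```

```bash
python3 hd.py 0 86 41.5 y
```

```text
[ 0.6561 -0.1705  0.1699] head coords [-0.3 86.1 42. ] target [ 0.656  -0.171   0.1697] F [-0.1 -0.4  0.2] w 0.448 q [-0.12  0.68  1.39 -0.62  1.15  0.28]
Fh [ 0.5 -0.  -0.1] Th [ 0.04  0.18 -0.07]
t 11.43 dr total [-0.0005  0.0002  0.0003] travel total after turn [-0.0011 -0.0003  0.0016] before [-0.0011 -0.0003  0.0016]
```

No contact so far. I'll pinch the tab gently.

Call:
{"fn": "play_rows", "kwargs": {
  "steps": [
    {"fingers":0.05,"travel":[0,0,0],"dr":[0,0,0]},
    {"fingers":0.05,"travel":[0,0,0],"dr":[0,0,0]},
    {"fingers":0.05,"travel":[0,0,0],"dr":[0,0,0]},
    {"fingers":0.05,"travel":[0,0,0],"dr":[0,0,0]},
    {"fingers":0.05,"travel":[0,0,0],"dr":[0,0,0]},
    {"fingers":0.05,"travel":[0,0,0],"dr":[0,0,0]}
  ],
  "grip_force": 15
}}

```text
clock: 11.93
ee_pos: [0.6571, -0.1694, 0.1722]
orientation: [0.184, 0.719, 0.638, -0.206]
contact_force: [-0.9, 1.0, 2.3]
width: 0.129
finger_force: 15.0
```

```bash
python3 hd.py 0 48 41.5 y
```

```text
[ 0.6571 -0.1694  0.1722] head coords [-0.1 86.9 44.5] target [ 0.6183 -0.1665  0.1697] F [-0.9  1.   2.3] w 0.129 q [-0.12  0.68  1.39 -0.62  1.15  0.28]
Fh [ 0.4 -1.   2.4] Th [-0.21  0.22 -0.02]
t 11.93 dr total [0.0009 0.0002 0.    ] travel total after turn [-0.0003 -0.1295  0.0101] before [-0.0003 -0.1296  0.0099]
```

Call:
{"fn": "play_rows", "kwargs": {
  "steps": [
    {"fingers":0.05,"travel":[0,-0.005,0],"dr":[0,0,0]},
    {"fingers":0.05,"travel":[0,-0.01,0],"dr":[0,0,0]},
    {"fingers":0.05,"travel":[0,-0.012,0],"dr":[0,0,0]},
    {"fingers":0.05,"travel":[0,-0.012,0],"dr":[0,0,0]},
    {"fingers":0.05,"travel":[0,-0.012,0],"dr":[0,0,0]},
    {"fingers":0.05,"travel":[0,-0.012,0],"dr":[0,0,0]},
    {"fingers":0.05,"travel":[0,-0.012,0],"dr":[0,0,0]},
    {"fingers":0.05,"travel":[0,-0.012,0],"dr":[0,0,0]},
    {"fingers":0.05,"travel":[0,-0.012,0],"dr":[0,0,0]},
    {"fingers":0.05,"travel":[0,-0.01,0],"dr":[0,0,0]},
    {"fingers":0.05,"travel":[0,0,0],"dr":[0,0,0]}
  ]
}}

```text
clock: 12.85
ee_pos: [0.624, -0.1657, 0.1722]
orientation: [0.184, 0.719, 0.638, -0.206]
contact_force: [-1.2, 3.8, 6.8]
width: 0.134
finger_force: 15.0
```

```bash
python3 hd.py 0 48 41.5 y
```

```text
[ 0.624  -0.1657  0.1722] head coords [ 0.  53.6 44.4] target [ 0.6183 -0.1665  0.1697] F [-1.2  3.8  6.8] w 0.134 q [-0.12  0.63  1.49 -0.63  1.11  0.31]
Fh [ 0.5 -1.7  7.6] Th [-0.21  0.2   0.03]
t 12.85 dr total [ 0.0007  0.0002 -0.    ] travel total after turn [ 0.0001 -0.0186  0.0096] before [ 0.0001 -0.0186  0.0096]
```

Call:
{"fn": "play_rows", "kwargs": {
  "steps": [
    {"fingers":0.05,"travel":[0,-0.006,-0.003],"dr":[0,0,0]},
    {"fingers":0.05,"travel":[0,-0.006,0],"dr":[0,0,0]},
    {"fingers":0.05,"travel":[0,-0.004,0],"dr":[0,0,0]},
    {"fingers":0.05,"travel":[0,0,0],"dr":[0,0,0]}
  ]
}}

```text
clock: 13.18
ee_pos: [0.6192, -0.165, 0.1722]
orientation: [0.183, 0.719, 0.638, -0.206]
contact_force: [-0.1, -2.3, -1.3]
width: 0.127
finger_force: 15.0
```

```bash
python3 hd.py 0 48 41.5 y
```

```text
[ 0.6192 -0.165   0.1722] head coords [-0.  48.8 44.5] target [ 0.6183 -0.1665  0.1697] F [-0.1 -2.3 -1.3] w 0.127 q [-0.12  0.62  1.5  -0.63  1.11  0.32]
Fh [ 1.2  0.2 -2.3] Th [ 0.14 -0.04 -0.01]
t 13.18 dr total [0.0002 0.0003 0.0001] travel total after turn [-0.0001 -0.0026  0.01  ] before [-0.     -0.0026  0.01  ]
```

Call:
{"fn": "play_rows", "kwargs": {
  "steps": [
    {"fingers":0.05,"travel":[0,-0.004,0],"dr":[0,0,0]},
    {"fingers":0.05,"travel":[0,-0.004,0],"dr":[0,0,0]},
    {"fingers":0.05,"travel":[0,0,0],"dr":[0,0,0]}
  ]
}}

```text
clock: 13.43
ee_pos: [0.6171, -0.1647, 0.1723]
orientation: [0.183, 0.719, 0.638, -0.206]
contact_force: [-1.0, -4.8, -3.8]
width: 0.129
finger_force: 15.0
```

```bash
python3 hd.py 0 48 41.5 y
```

```text
[ 0.6171 -0.1647  0.1723] head coords [-0.  46.6 44.6] target [ 0.6183 -0.1665  0.1697] F [-1.  -4.8 -3.8] w 0.129 q [-0.12  0.62  1.51 -0.63  1.11  0.32]
Fh [ 2.2 -0.5 -5.8] Th [ 0.27 -0.15  0.04]
t 13.43 dr total [0.0004 0.0003 0.0001] travel total after turn [-0.0001  0.0047  0.0103] before [-0.0001  0.0047  0.0103]
```

Call:
{"fn": "play_rows", "kwargs": {
  "steps": [
    {"fingers":0.05,"travel":[0,-0.004,0.0012],"dr":[0,0,0]},
    {"fingers":0.05,"travel":[0,-0.004,0],"dr":[0,0,0]},
    {"fingers":0.05,"travel":[0,0,0],"dr":[0,0,0]}
  ]
}}

```text
clock: 13.68
ee_pos: [0.6167, -0.1646, 0.1724]
orientation: [0.185, 0.719, 0.639, -0.204]
contact_force: [12.1, -7.8, -7.0]
width: 0.132
finger_force: 15.0
```

```bash
python3 hd.py 0 48 41.5 y
```

```text
[ 0.6167 -0.1646  0.1724] head coords [ 0.  46.2 44.7] target [ 0.6183 -0.1665  0.1697] F [12.1 -7.8 -7. ] w 0.132 q [-0.12  0.61  1.51 -0.64  1.1   0.32]
Fh [ 1.7 12.9 -9.3] Th [ 2.1   0.01 -0.03]
t 13.68 dr total [ 0.0031 -0.     -0.0001] travel total after turn [0.0001 0.0059 0.0106] before [0.0001 0.0059 0.0106]
```

There's a hard stop at 13 N after 40.7 mm of travel, so the keeper is home. I'll relax, open slightly and withdraw.

Call:
{"fn": "play_rows", "kwargs": {
  "steps": [
    {"fingers":0.05,"travel":[0,0.004,0.002],"dr":[0,0,0]},
    {"fingers":0.28,"travel":[0,0,0],"dr":[0,0,0]},
    {"fingers":0.28,"travel":[0,0,0],"dr":[0,0,0]},
    {"fingers":0.28,"travel":[0,0,0],"dr":[0,0,0]},
    {"fingers":0.28,"travel":[0,0,-0.02],"dr":[0,0,0]},
    {"fingers":0.28,"travel":[0,0,-0.05],"dr":[0,0,0]},
    {"fingers":0.28,"travel":[0,0,-0.1],"dr":[0,0,0]},
    {"fingers":0.28,"travel":[0,0,-0.13],"dr":[0,0,0]},
    {"fingers":0.28,"travel":[-0.1,0,-0.05],"dr":[0,0,0]},
    {"fingers":0.28,"travel":[0.12,0,-0.05],"dr":[0,0,0]},
    {"fingers":0.28,"travel":[0.13,0,0],"dr":[0,0,0]},
    {"fingers":0.28,"travel":[0.13,0,0],"dr":[0,0,0]}
  ]
}}

```text
clock: 14.68
ee_pos: [0.6324, -0.0297, 0.2303]
orientation: [0.184, 0.72, 0.637, -0.204]
contact_force: [0.2, 0.2, 0.1]
width: 0.277
finger_force: 0.0
```

```bash
python3 hd.py 0 48 41.5 y; python3 - <<'E'
from station import r
import cv2,numpy as np
a=[]
for n,x,y in(("scene",150,100),("top",310,130)):
    c=r.camera(n);np.savez(n+"5.npz",**c);a.append(cv2.resize(c["img"][y:y+80,x:x+80],(400,400),interpolation=cv2.INTER_CUBIC)[:,:,::-1])
cv2.imwrite("pics/f1.png",cv2.convertScaleAbs(np.hstack(a),alpha=1.6))
E
```

```text
[ 0.6324 -0.0297  0.2303] head coords [-84.5  45.8 165.8] target [ 0.6183 -0.1665  0.1697] F [0.2 0.2 0.1] w 0.277 q [ 0.09  0.59  1.4  -0.56  1.32  0.4 ]
Fh [-0.1  0.2  0.2] Th [ 0.12  0.25 -0.07]
t 14.68 dr total [ 0.0019 -0.0003 -0.0014] travel total after turn [-0.2816  0.0074  0.4143] before [-0.2818  0.0066  0.4142]
```

View pics/f1.png

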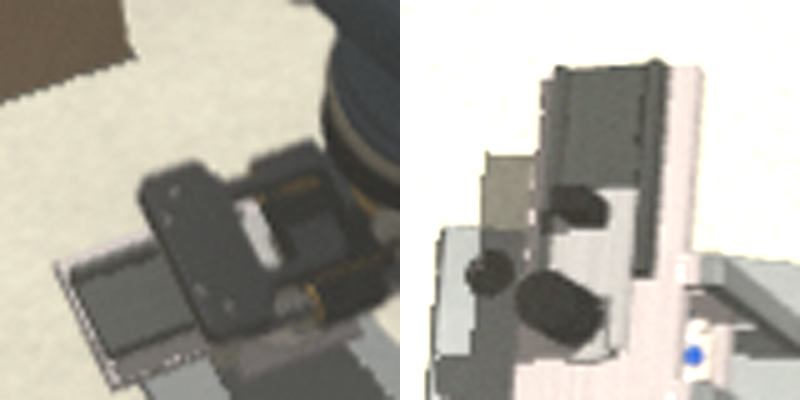

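The top view shows the fork around the neck, over the collar, with the tab at (580,200) and the robot clear. The tab's measured position of about 47 mm from the spindle axis agrees with the 48 mm home position. Handing in.

```bash
python3 -c "
from station import r
print(r.sign_off())"
```

```text
the job is handed in; nothing more can be done
None
```

I handed the job in at about 15 s on the robot's clock: the spindle is threaded through to its collar on the upper plate, the keeper was pushed home to its hard stop, and the other two rods were left in the rack; no verdict came back.

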